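Dock the cap carrier behind its gravity gate

ROBOT

A 6-joint arm with a two-finger parallel gripper is mounted at the origin on a cart in front of the work surface, level with it; the furniture and walls round the work are solid. World frame = base frame: x ahead of the robot, y to its left, z up, the work surface at z = 0. Lengths are in m, angles in rad, forces in N, time in s.
With the tool pointing down it reaches from about 0.325 to 0.9 m from the base axis. Payload 3.5 kg.
Tool frame: the origin (TCP) lies where the fingers leave the gripper's body, on its centre line; the fingertips stand 73 mm ahead of it and the grasp point (between the pads) lies 54 mm ahead of it; z points along the fingers, y is the line along which they close (so a half turn about z gives the same grasp; the last joint's range is limited). The gripper opens to 85 mm and grips with 20 to 120 N. Pads are 22 mm wide; open, the fingers measure 114 mm over their backs; the gripper's body (76 mm by 85 mm) begins 54 mm behind the grasp point. The pads swing forward as they close: fully open they stand 13 mm farther back than shut.
Start: joints at [-1.427, 0.276, -0.026, 1.268, 0, 1.467], TCP at [0.153, -0.606, 0.304] pointing down, gripper open.
Joint ranges: [-3.12, 3.12], [-0.85, 1.88], [-1.08, 1.24], [-1.95, 2.15], [-1.57, 1.53], [-3.14, 3.14]. Speed limits (rad/s): [2.57, 2.57, 3.14, 3.14, 3.14, 3.14].

INTERFACE

Orientations are given as a rotation vector (axis times angle).
In Python, from plant import ctrl gives the robot as it stands.
- The arm moves only by the tool servo_tool, never from a script. Its argument "series" is a list that holds one entry, the list of rows, each a list of 5 numbers: the opening, from -1 (shut) to 1 (fully open), then the shift along the tool's x, y, z in cm, then the turn about the tool's z in degrees. A call has exactly 5 rows; each row is the pose to reach, as a shift and turn from the pose commanded when the call began, along the tool's axes at that moment; what a row does not reach only later rows make up. A row lasts 1/8 s, in which the tool goes at most 62.5 mm and 10.7 degrees, less where a joint would pass 70% of its speed; a pose out of reach is approached as far as the arm can. A call with a gripper value outside its range is refused whole. The fingers move at their own pace and stop on an object; "squeeze" is the grip in N (left out, the last holds). Time passes only in rows, so rows that repeat a pose let the fingers close, or fill a call up. It gives the time, the measured TCP pose, the force, the opening and the grip force at its end, in the units of the state.
- ctrl.state(): the state, without advancing time (a new reading comes with each control period).
- ctrl.camera(name): name is "scene" or "top"; returns a dict with "image" (400x640x3 uint8, blue, green, red), "z_map" (400x640 float32, m along the optical axis (not along the pixel's ray), 0 where there is no reading), "intrinsics" (3x3 intrinsics, pixels), "camera_from_world" (4x4, takes a point from world to camera coordinates). Camera axes: x right, y down, z forward; pixel columns grow to the right and rows downward; lengths in m; the calibration is good to about 2 mm. A picture is of the moment at which its call begins.
- ctrl.job_done(): hands the job in; it is judged then, once.
The state is a dict: "time": time; "joint_pos": joint angles; "joint_velocities": joint speeds; "joint_efforts": joint torques, N m; "tcp_pos": TCP position; "eef_rot": TCP orientation; "wrist_force": force on the tool from outside, world axes, zero at the start; "wrist_torque": the same for the moment, N m; "opening": opening from 0.0 (shut) to 1.0 (fully open); "grasp_force": force on a finger pad.
Only numpy, scipy, OpenCV 4.12 (cv2) and the standard library are available. Lean on these libraries where they do the work, as an engineer would, in place of code of your own. Each camera call takes 0.05 s, during which the arm holds its last target. There are 200 camera calls.

TASK

Pick the cap carrier up by its upright handle, set it in the flared mouth of the docking rack with its head towards the hanging gate, and slide it in so that its own front edge lifts the gate and the gate drops behind its head; keep on until it presses against the rubber bumpers with roughly 8 newtons for half a second (never over 15). Then pull it back against the dropped gate with about the same gentle force for half a second, to prove that it is caught, and let go, leaving the head up against the gate. Do not touch the gate with the gripper, and leave the other things where they are.

Things in the scene. Friction and masses are not known exactly. Their poses are not given: they have to be found in the camera images.
- carrier_handle (a point): Where to grasp the loose cap carrier (aluminium, about 0.22 kg): middle of its upright black handle, a fin 30 long (x), 14 thick (y; grip across this), standing on the tail from 10 to 52 mm above the carrier's underside; this point is 38 mm above the underside. x runs forward from tail to head, z up. It is 97 mm behind the head's rear shoulders and 141 mm behind the head's front.
- carrier: The carrier, a T from above: flat head 44 long (x), 64 wide (y), 16 thick, front corners rounded, a black cap fixed on its middle (top 27 mm above the underside), and a tail 14 wide, 12 thick, going back. Origin on the underside below the head's centre, 119 mm ahead of the handle; x forward, z up. It starts flat on the brown side table (1 mm below the bench), left of the big rounded grey bed of black caps.
- carrier_shoulder (a point): Middle of the head's rear face, 8 mm above the underside. Left and right of the tail this face forms the two shoulders behind which the gate drops. Axes as the handle.
- dock: Docking rack, fixed on the bench, open at the top: floor plate 104 wide, its top 6 mm above the bench, from x = -114 to +100 mm. Origin on the bench, on the centre line, below the toe front of the dropped gate; x is the direction of insertion, z up. Rails 13 mm high stand on it, 68 mm apart inside from x = -62 mm inwards (2 mm play each side of the head). All sliding faces are polished (friction about 0.2).
- dock_mouth (a point): On the rack floor, centre line, in the flared mouth, 100 mm before the toe line (x = -100, z = 6 mm in the dock's frame; same axes). From x = -62 out to -112 mm the rails flare from 68 to about 90 mm apart. Lower the head here, wholly in front of the gate's shaft (front of the head at about x = -60 mm), then slide it in.
- dock_end (a point): On the rack floor, centre line, x = +64 mm in the dock's frame. About here, somewhere from x = 55 to 72 mm, a back stop carries two rubber bumpers facing the mouth. Its place is set anew each time and not measured, so it must be felt: the head's front meets it with the shoulders 11 to 28 mm past the toe line. The bumpers yield 5 N per mm (both together), 6 mm at most.
- gate_shaft (a point): Middle of the gate's cross shaft (8 mm thick, across the rack), at x = -42 mm, 38 mm above the rack floor, held by two cheeks outside the rails that rise 48 mm above the floor. Two prongs 12 wide, 24 mm left and right of the centre line, slope from it down and inwards. Head, cap and tail pass under the shaft; the handle and gripper must stay in front of it.
- gate (a joint): Angle of the gate, rad: 0 hanging on its rest, to 0.8 raised; it falls by its own weight (0.12 kg). The front top edge of the head lifts the prongs from about x = -25 mm on; the toes ride on the head at about 0.3 rad and drop when the shoulders are about 8 mm past the toe line. After that the shoulders cannot come back beyond it.
- gate_toe (a point): Midway between the gate's two toes, at their front face, on which the shoulders bear: x = 0 in the dock's frame when down (toes 3 to 13 mm above the rack floor, this point 8 mm).
- ink_pot: bystander: white ink pot, to be left alone; origin under its middle
- hardener_pot: bystander: small blue-lidded pot, to be left alone; origin under its middle
- masking_tape: bystander: masking tape roll, to be left alone; origin under its middle
- brush: bystander: dust brush, to be left alone; origin under its middle
- marker: bystander: marker, to be left alone; origin under its middle
- small_scissors: bystander: scissors, to be left alone; origin under its middle

How it is judged:
On the way, in this order (a step that is already met when the one before it is completed fails the run):
1. the carrier's own edge lifts the gate (value of joint gate above 0.15 rad and contact force between carrier and gate above 0.05 N), for 0.1 s.
2. the carrier presses on the bumpers (3 to 15 N) with the gate dropped behind its head (value of joint gate below 0.06 rad and contact force between carrier and bumper above 3 N and x of carrier_shoulder in the frame of dock above 0.006 m), for 0.2 s.
3. the carrier is pulled back against the dropped gate (3 to 15 N) (value of joint gate below 0.06 rad and contact force between carrier and gate above 3 N and x of carrier_shoulder in the frame of dock below 0.003 m), for 0.2 s.
At the end, for the whole second after the job is handed in: The gate hangs down (under 0.06 rad) behind the head, the carrier lies flat (within 0.05 rad) and at rest on the rack floor between the rails, its rear shoulders against the gate's toes (from 2 mm before to 4 mm past the toe line), centred within 4 mm (value of joint gate below 0.06 rad and x of carrier_shoulder in the frame of dock between -0.002 and 0.004 m and y of carrier_shoulder in the frame of dock between -0.004 and 0.004 m and z of carrier_shoulder in the frame of dock below 0.017 m and angle between carrier's own z axis and vertical below 0.05 rad and linear speed of carrier below 0.01 m/s); the robot touches nothing.
It fails at once if the carrier is driven into the bumpers with more than 15 N (contact force between carrier and bumper above 15 N).
It fails at once if the carrier is pulled against the gate with more than 15 N (contact force between carrier and gate above 15 N).
It fails at once if the gripper or arm touches the gate (contact force between any of the fingers, the arm and gate above 0.3 N).
It fails at once if a bystander is moved more than 30 mm (distance of any of ink_pot, hardener_pot, masking_tape, brush, marker, small_scissors from where it was at the start of the episode above 0.03 m).
It also fails if it takes over 59 s, if anything falls off the work surface, if the arm or the gripper's body presses on something with over 40 N, if the wrist force passes 120 N, or if a joint passes its speed limit or range.

## Working session

There is one attempt and no reset: what is moved stays moved. The work goes in short steps, Python scripts to look and compute and a tool call to move; the robot and the scene stay as the last step left them, time stands still between calls to the robot, and variables do not carry over. Pictures are saved under pics/ and viewed, at most 13 in all, crops included, and the job is handed in when it is done.

Besides the shell and the picture viewer there is one more tool, called as name(argument=value, ...) on one line, values as JSON. servo_tool: Moves the arm, as the interface text tells. Its arguments: {"type":"object","properties":{"series":{"type":"array"},"squeeze":{"type":"number"}},"required":["series"]}

```bash
mkdir -p pics; cat > h.py <<'E'
from plant import ctrl
import numpy as np, cv2
def look(n):
    d=ctrl.camera(n); np.savez('cam_'+n+'.npz',**{k:np.array(v) for k,v in d.items()}); return d
def ld(n): return np.load('cam_'+n+'.npz')
def w(d,u,v,z=None):
    K=d['intrinsics'];T=np.linalg.inv(d['camera_from_world'])
    r=np.linalg.inv(K)@[u,v,1]
    if z is None:
        p=d['z_map'][max(0,int(v)-1):int(v)+2,max(0,int(u)-1):int(u)+2]; p=p[p>0]; t=np.median(p) if len(p) else np.nan
    else:
        a=T[:3,:3]@r; t=(z-T[2,3])/a[2]
    return (T@np.append(r*t,1))[:3].round(4)
E
python3 - <<'E'
from h import *
for n in('scene','top'):
    d=look(n); cv2.imwrite(f'pics/{n}0.png',cv2.resize(d['image'],(800,500)))
    print(n,np.linalg.inv(d['camera_from_world']).round(3).tolist(),d['intrinsics'][0,0])
print(ctrl.state())
E
```

```text
scene [[-0.658, -0.354, 0.664, -0.161], [-0.752, 0.324, -0.573, 0.688], [-0.012, -0.877, -0.479, 0.624], [0.0, 0.0, 0.0, 1.0]] 413.4154807371549
top [[0.027, -0.996, 0.086, 0.472], [-1.0, -0.027, 0.004, 0.024], [-0.001, -0.086, -0.996, 1.463], [0.0, 0.0, 0.0, 1.0]] 501.9536845490674
{'time': 0.1, 'joint_pos': array([-1.42740265e+00,  2.77050103e-01, -2.77646352e-02,  1.26799342e+00,
       -3.22839056e-06,  1.46741283e+00]), 'joint_velocities': array([ 0.00026006, -0.00144305,  0.00269131, -0.00134376,  0.00144823,
       -0.00032322]), 'joint_efforts': array([ 7.58108108e-04, -4.46708822e+01,  2.96128929e+01,  8.49313452e-03,
       -4.00225713e-05, -5.28438392e-06]), 'tcp_pos': array([ 0.15259308, -0.60550036,  0.30286576]), 'eef_rot': array([-3.11571193e+00, -3.86406282e-01,  6.82418015e-05]), 'wrist_force': array([0.15707744, 0.32762908, 0.49102285]), 'wrist_torque': array([-0.04791676, -0.00734871,  0.04798741]), 'grasp_force': 0.0, 'opening': 0.9966195716204924}
```

View pics/top0.png

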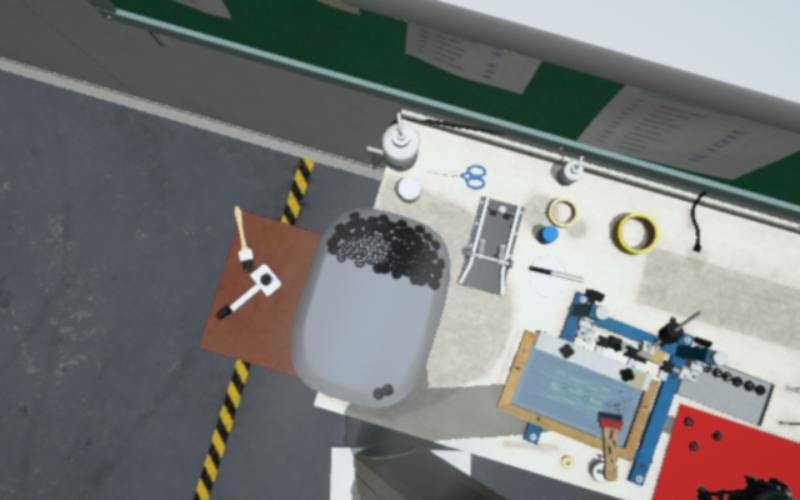

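View pics/scene0.png

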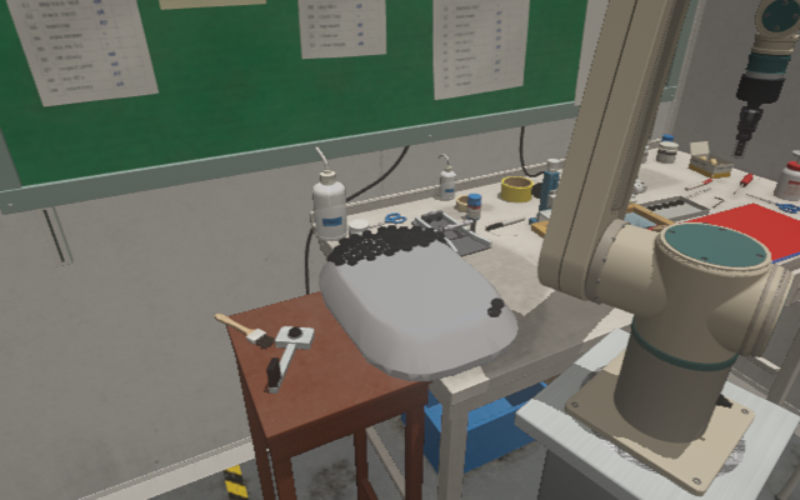

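The top view shows the carrier at about (250,292), with its handle at (223,312) and its head at (265,280). The rack is at about (492,245), with the flared mouth at the near end (483,290). Next I'll take enlarged crops.

```bash
python3 - <<'E'
from h import *
t=ld('top')['image']; s=ld('scene')['image']
a=cv2.resize(t[200:270,165:235],(560,560),interpolation=cv2.INTER_CUBIC)
b=cv2.resize(t[150:240,360:425],(0,0),fx=6.4,fy=6.4,interpolation=cv2.INTER_CUBIC)[:576]
c=cv2.resize(s[245:320,165:265],(800,600),interpolation=cv2.INTER_CUBIC)
e=cv2.resize(s[160:220,320:400],(800,600),interpolation=cv2.INTER_CUBIC)
for n,i in zip('abce',(a,b,c,e)): cv2.imwrite(f'pics/{n}1.png',i)
def grid(i,f,u0,v0):
    i=i.copy()
    for k in range(0,i.shape[1],int(10*f)): cv2.putText(i,str(u0+round(k/f)),(k,10),0,.35,(0,0,255)); cv2.line(i,(k,0),(k,i.shape[0]),(0,200,255),1)
    for k in range(0,i.shape[0],int(10*f)): cv2.putText(i,str(v0+round(k/f)),(0,k+10),0,.35,(0,0,255)); cv2.line(i,(0,k),(i.shape[1],k),(0,200,255),1)
    return i
m=np.zeros((576,800,3),np.uint8)
A=grid(cv2.resize(t[200:270,165:220],(0,0),fx=7,fy=7,interpolation=cv2.INTER_CUBIC),7,165,200)
B=grid(cv2.resize(t[150:240,362:420],(0,0),fx=6,fy=6,interpolation=cv2.INTER_CUBIC),6,362,150)
m[:A.shape[0],:A.shape[1]]=A; m[:B.shape[0],400:400+B.shape[1]]=B
cv2.imwrite('pics/top1.png',m)
cv2.imwrite('pics/sc1.png',grid(c,8,165,245))
cv2.imwrite('pics/sc2.png',grid(e,10,320,160))
E
```

```text
(no output)
```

View pics/top1.png

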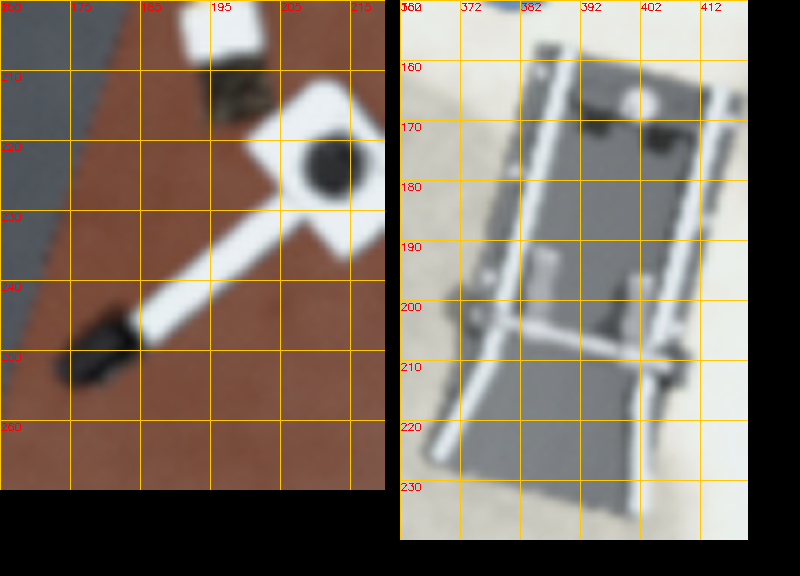

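View pics/sc1.png

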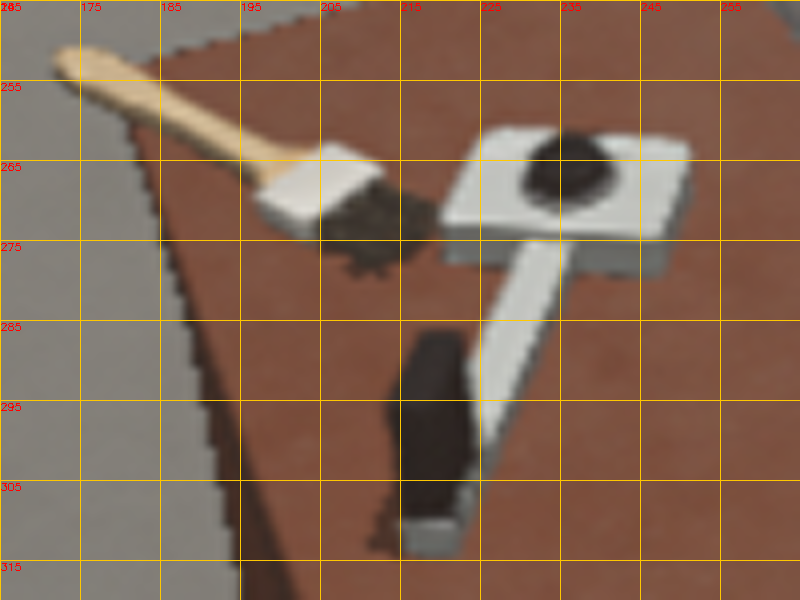

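View pics/sc2.png

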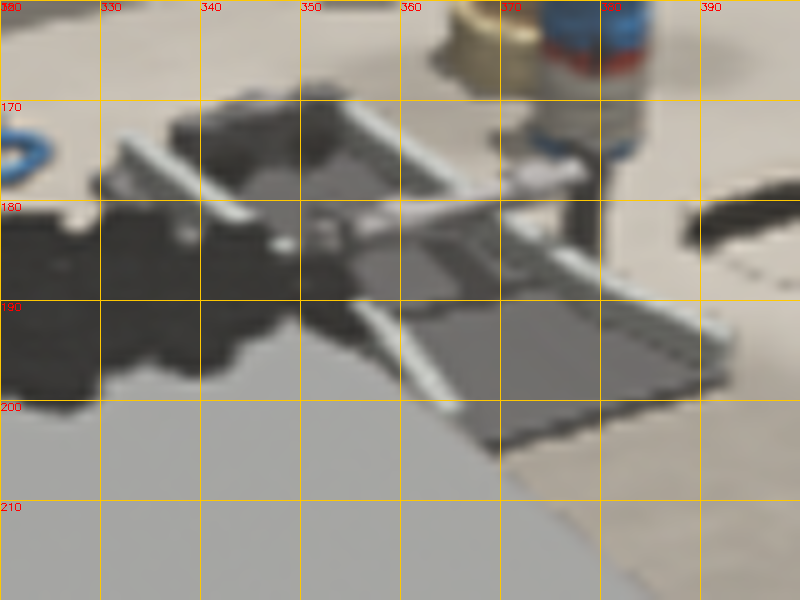

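The crops show these points:
- **Handle:** centre near top pixel (179,250).
- **Head:** rear edge from (200,220) to (214,237).
- **Brush:** its bristles lie right next to the head's left corner.
- **Rack:** rail tops run from about (390,158)/(415,165) at the far end to the mouth at (368,225)/(402,235). The gate shaft is at about (378,203) to (406,210).

```bash
python3 - <<'E'
from h import *
from scipy.optimize import least_squares
T=ld('top');S=ld('scene')
A=lambda x,y:(165+(x+.5)/7-.5,200+(y+.5)/7-.5)
B=lambda x,y:(362+(x-400+.5)/6-.5,150+(y+.5)/6-.5)
C=lambda x,y:(165+(x+.5)/8-.5,245+(y+.5)/8-.5)
E=lambda x,y:(320+(x+.5)/10-.5,160+(y+.5)/10-.5)
def proj(d,p):
    M=d['camera_from_world']; q=d['intrinsics']@(M[:3,:3]@p+M[:3,3]); return q[:2]/q[2]
def tri(a,b):
    r=least_squares(lambda p:np.r_[proj(T,p)-a,proj(S,p)-b],[.4,0,0]); return r.x.round(4),r.fun.round(1)
print('shoulder tops', w(T,*A(247,143),.015),w(T,*A(345,260),.015),'tri',tri(A(247,143),C(440,224)),tri(A(345,260),C(660,238)))
print('cap',w(T,*A(333,165),.026),w(S,*C(572,165),.026), tri(A(333,165),C(572,168)))
print('handle ctr',w(T,*A(98,350),.051),'corners',[w(T,*A(*p),.051) for p in((60,378),(130,312),(72,385),(143,345))])
print('handle top tri',tri(A(98,350),C(428,365)), 'table z',w(T,185,265),w(T,215,250),w(T,179,250))
R={'lfar':(570,50),'rfar':(720,92),'lk':(492,350),'rk':(645,378),'lm':(440,455),'rm':(640,510)}
for k,p in R.items(): print(k,w(T,*B(*p),.019))
mid=lambda a,b:(w(T,*B(*R[a]),.019)+w(T,*B(*R[b]),.019))/2
print('mids',mid('lfar','rfar'),mid('lk','rk'),mid('lm','rm'))
for n,p,z in(('floor ml',(425,462),.006),('floor mr',(635,517),.006),('fl',(537,45),.006),('fr',(742,100),.006),('shL',(503,322),.048),('shR',(665,364),.048)): print(n,w(T,*B(*p),z))
print('bump',[w(T,*B(*p),.015) for p in((595,137),(658,152))])
print('tri rail mouth r',tri(B(640,512),E(730,335)),'l',tri(B(440,457),E(455,402)),'rfar',tri(B(720,92),E(350,103)))
print('floor z',w(T,*B(540,420)),'bench',w(T,430,215))
E
```

```text
shoulder tops [0.5348 0.3597 0.015 ] [0.4878 0.3171 0.015 ] tri (array([0.5348, 0.3595, 0.0168]), array([-0.1, -0. ,  0.1,  0. ])) (array([0.4876, 0.3165, 0.017 ]), array([ 0.1,  0.1, -0.1, -0. ]))
cap [0.5263 0.3215 0.026 ] [0.5219 0.3227 0.026 ] (array([0.5258, 0.3215, 0.0221]), array([ 0.3,  0.2, -0.3, -0. ]))
handle ctr [0.4488 0.4071 0.051 ] corners [array([0.4372, 0.4217, 0.051 ]), array([0.4643, 0.395 , 0.051 ]), array([0.4346, 0.4168, 0.051 ]), array([0.4513, 0.3892, 0.051 ])]
handle top tri (array([0.4494, 0.4082, 0.0502]), array([-0.3, -0.2,  0.3,  0. ])) table z [ 0.404   0.4004 -0.0015] [ 4.496e-01  3.152e-01 -2.000e-04] [0.4477 0.4055 0.0523]
lfar [ 0.7303 -0.1855  0.019 ]
rfar [ 0.7117 -0.2584  0.019 ]
lk [ 0.5834 -0.1501  0.019 ]
rk [ 0.5719 -0.2238  0.019 ]
lm [ 0.5323 -0.1261  0.019 ]
rm [ 0.5086 -0.2222  0.019 ]
mids [ 0.721   -0.22195  0.019  ] [ 0.57765 -0.18695  0.019  ] [ 0.52045 -0.17415  0.019  ]
floor ml [ 0.5293 -0.1203  0.006 ]
floor mr [ 0.5055 -0.2221  0.006 ]
fl [ 0.7346 -0.1712  0.006 ]
fr [ 0.7102 -0.2717  0.006 ]
shL [ 0.5946 -0.1516  0.048 ]
shR [ 0.5768 -0.2282  0.048 ]
bump [array([ 0.6886, -0.1988,  0.015 ]), array([ 0.6821, -0.2294,  0.015 ])]
tri rail mouth r (array([ 0.507 , -0.2226,  0.02  ]), array([ 0.2,  0.2, -0.3,  0. ])) l (array([ 0.5309, -0.1259,  0.0236]), array([ 0.1,  0.1, -0.1, -0. ])) rfar (array([ 0.709 , -0.2622,  0.0148]), array([ 1. ,  1.2, -1.8, -0. ]))
floor z [ 0.5511 -0.1756  0.0055] bench [ 0.5676 -0.3049  0.0121]
```

```bash
cat >> h.py <<'E'
from scipy.spatial.transform import Rotation as Ro
def pose():
    s=ctrl.state(); R=Ro.from_rotvec(s['eef_rot']).as_matrix(); return s['tcp_pos'],np.degrees(np.arctan2(R[1,0],R[0,0]))
def plan(targets):
    p,y=pose()
    print('now',p.round(4),round(y,2),'force',ctrl.state()['wrist_force'].round(2))
    for t in targets:
        D=np.array(t[:3])-p; c,s=np.cos(np.radians(y)),np.sin(np.radians(y))
        print(t,'->cm',(100*np.array([D@[c,s,0],D@[s,-c,0],-D[2]])).round(2),'turn',round(-((t[3]-y+180)%360-180),2),'dist',np.linalg.norm(D).round(3))
        p,y=np.array(t[:3]),t[3]
E
python3 - <<'E'
from h import *
plan([(.36,-.42,.3,62),(.5,-.15,.3,100),(.5,.12,.28,132),(.4476,.4084,.2,132),(.4476,.4084,.091,132)])
E
```

```text
now [ 0.1526 -0.6055  0.3029] 14.14 force [0.16 0.33 0.49]
(0.36, -0.42, 0.3, 62) ->cm [ 24.64 -12.92   0.29] turn -47.86 dist 0.278
(0.5, -0.15, 0.3, 100) ->cm [30.41 -0.31 -0.  ] turn -38 dist 0.304
(0.5, 0.12, 0.28, 132) ->cm [26.59  4.69  2.  ] turn -32 dist 0.271
(0.4476, 0.4084, 0.2, 132) ->cm [24.94 15.4   8.  ] turn 0 dist 0.304
(0.4476, 0.4084, 0.091, 132) ->cm [ 0.   0.  10.9] turn 0 dist 0.109
```

servo_tool(series=[[[1, 5, -2.6, 0, -9.6], [1, 10, -5.2, 0.1, -19.2], [1, 15, -7.8, 0.2, -28.8], [1, 20, -10.4, 0.3, -38.4], [1, 24.6, -12.9, 0.3, -47.9]]])

```text
time: 0.72
tcp_pos: [0.3607, -0.4191, 0.3004]
eef_rot: [-2.687, -1.626, -0.0]
wrist_force: [-0.2, -0.7, -0.4]
opening: 0.996
grasp_force: 0.0
```

servo_tool(series=[[[1, 6, 0, 0, -7.6], [1, 12, -0.1, 0, -15.2], [1, 18, -0.2, 0, -22.8], [1, 24, -0.3, 0, -30.4], [1, 30.4, -0.3, 0, -38]]])

```text
time: 1.35
tcp_pos: [0.4992, -0.1504, 0.3006]
eef_rot: [-2.014, -2.411, 0.0]
wrist_force: [0.8, -0.8, 0.8]
opening: 1.001
grasp_force: 0.0
```

```bash
python3 - <<'E'
from h import *
plan([(.5,.12,.28,132),(.4476,.4084,.2,132),(.4476,.4084,.091,132)])
E
```

```text
now [ 0.4992 -0.1504  0.3006] 100.27 force [ 0.84 -0.83  0.75]
(0.5, 0.12, 0.28, 132) ->cm [26.6   4.9   2.06] turn -31.73 dist 0.271
(0.4476, 0.4084, 0.2, 132) ->cm [24.94 15.4   8.  ] turn 0 dist 0.304
(0.4476, 0.4084, 0.091, 132) ->cm [ 0.   0.  10.9] turn 0 dist 0.109
```

servo_tool(series=[[[1, 5.3, 1, 0.4, -6.4], [1, 10.6, 2, 0.8, -12.7], [1, 16, 3, 1.2, -19], [1, 21.3, 4, 1.6, -25.4], [1, 26.6, 4.9, 2.1, -31.8]]])

```text
time: 1.98
tcp_pos: [0.5003, 0.1199, 0.2795]
eef_rot: [-1.276, -2.871, 0.0]
wrist_force: [1.1, -0.0, 0.4]
opening: 1.002
grasp_force: 0.0
```

servo_tool(series=[[[1, 5, 3.1, 0, 0], [1, 10, 6.2, 0, 0], [1, 15, 9.3, 0, 0], [1, 20, 12.4, 1, 0], [1, 24.9, 15.4, 2, 0]]])

```text
time: 2.6
tcp_pos: [0.4487, 0.4083, 0.2594]
eef_rot: [1.281, 2.868, -0.0]
wrist_force: [1.9, -0.0, 0.0]
opening: 1.001
grasp_force: 0.0
```

servo_tool(series=[[[1, 0, 0, 4, 0], [1, 0, 0, 8, 0], [1, 0, 0, 11, 0], [1, 0, 0, 11, 0], [1, 0, 0, 11, 0]]])

```text
time: 3.22
tcp_pos: [0.4499, 0.4067, 0.1508]
eef_rot: [1.282, 2.868, 0.001]
wrist_force: [0.2, 0.1, 0.2]
opening: 0.999
grasp_force: 0.0
```

```bash
python3 - <<'E'
from h import *
plan([(.4476,.4084,.091,132)])
d=look('scene'); i=d['image'][180:330,130:330]; cv2.imwrite('pics/g.png',cv2.resize(i,(800,600),interpolation=cv2.INTER_CUBIC))
E
```

```text
now [0.4499 0.4067 0.1508] 131.83 force [0.24 0.06 0.21]
(0.4476, 0.4084, 0.091, 132) ->cm [ 0.28 -0.06  5.98] turn -0.17 dist 0.06
```

View pics/g.png

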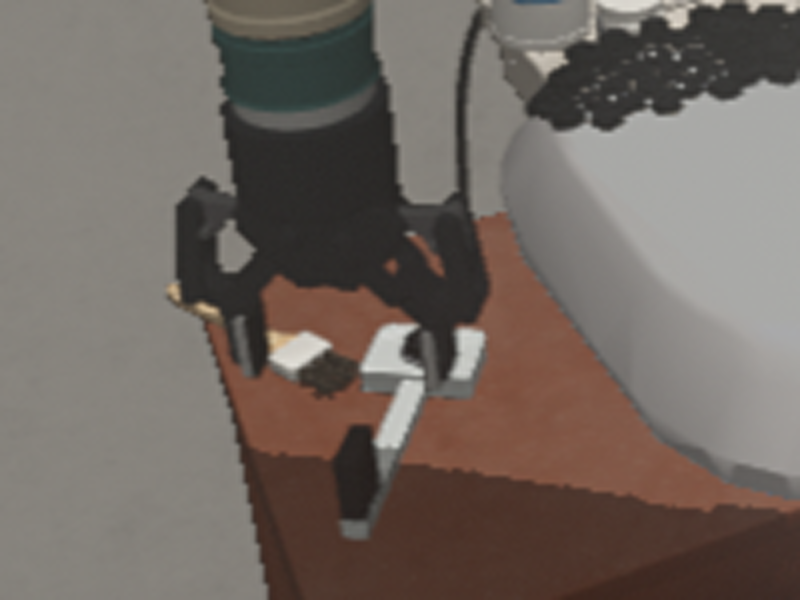

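The open fingers, at (245,350) and (432,355), straddle the handle at (355,470). I'll go down and close on it.

servo_tool(series=[[[1, 0.2, 0, 2, 0], [1, 0.2, 0, 4, 0], [1, 0.2, 0, 6, 0], [1, 0.2, 0, 6, 0], [1, 0.2, 0, 6, 0]]])

```text
time: 3.9
tcp_pos: [0.4491, 0.4086, 0.0917]
eef_rot: [1.281, 2.867, 0.004]
wrist_force: [0.7, -0.2, 0.1]
opening: 0.997
grasp_force: 0.0
```

servo_tool(series=[[[-1, 0, 0, 0, 0], [-1, 0, 0, 0, 0], [-1, 0, 0, 0, 0], [-1, 0, 0, 0, 0], [-1, 0, 0, 0, 0]]], squeeze=60)

```text
time: 4.53
tcp_pos: [0.4482, 0.4082, 0.0902]
eef_rot: [1.282, 2.868, 0.001]
wrist_force: [0.1, -0.1, 1.8]
opening: 0.154
grasp_force: 58.9
```

servo_tool(series=[[[-1, 0, 0, 0, 0], [-1, 0, 0, 0, 0], [-1, 0, 0, -1, 0], [-1, 0, 0, -2, 0], [-1, 0, 0, -3, 0]]])

```text
time: 5.15
tcp_pos: [0.4479, 0.4078, 0.1205]
eef_rot: [-1.282, -2.868, 0.0]
wrist_force: [-0.4, 0.2, -2.2]
opening: 0.155
grasp_force: 58.5
```

```bash
python3 - <<'E'
from h import *
d=np.array([.9713,-.2377]);n=np.array([.2377,.9713]);O=.6562*d-.0445*n
m=O-.241*d   # handle when carrier origin... front at -62? handle = front-141 
m=O-(.060+.141)*d
print('handle over mouth',m)
plan([(.45,.40,.30,132),(.5,.12,.30,140),(*(m-.03*d),.25,166.25),(*m,.10,166.25)])
E
```

```text
handle over mouth [ 0.43155811 -0.15142389]
now [0.4479 0.4078 0.1205] 131.84 force [-0.37  0.15 -2.15]
(0.45, 0.4, 0.3, 132) ->cm [ -0.72  -0.36 -17.95] turn -0.16 dist 0.18
(0.5, 0.12, 0.3, 140) ->cm [-24.15 -15.02  -0.  ] turn -8 dist 0.284
(np.float64(0.40241910999999997), np.float64(-0.14429289), 0.25, 166.25) ->cm [ -9.51 -26.52   5.  ] turn -26.25 dist 0.286
(np.float64(0.43155811), np.float64(-0.15142389), 0.1, 166.25) ->cm [-3. -0. 15.] turn -0.0 dist 0.153
```

servo_tool(series=[[[-1, -0.2, -0.1, -4, 0], [-1, -0.4, -0.2, -8, 0], [-1, -0.6, -0.3, -12, 0], [-1, -0.7, -0.3, -16, 0], [-1, -0.7, -0.4, -18, 0]]])

```text
time: 5.78
tcp_pos: [0.4505, 0.4005, 0.3036]
eef_rot: [1.281, 2.866, 0.007]
wrist_force: [0.8, -0.0, -2.0]
opening: 0.157
grasp_force: 58.9
```

```bash
python3 - <<'E'
from h import *
t=ld('top')
print(max(w(t,u,v)[2] for u in range(240,360,6) for v in range(165,325,6)))
plan([(.5,.12,.30,140),(.40,-.145,.27,166.25)])
d=look('scene'); i=d['image'][100:300,130:400]; cv2.imwrite('pics/g2.png',cv2.resize(i,(800,593),interpolation=cv2.INTER_CUBIC))
E
```

```text
0.093
now [0.4505 0.4005 0.3036] 131.84 force [ 0.77 -0.01 -1.95]
(0.5, 0.12, 0.3, 140) ->cm [-24.2  -15.02   0.36] turn -8.16 dist 0.285
(0.4, -0.145, 0.27, 166.25) ->cm [ -9.37 -26.73   3.  ] turn -26.25 dist 0.285
```

View pics/g2.png

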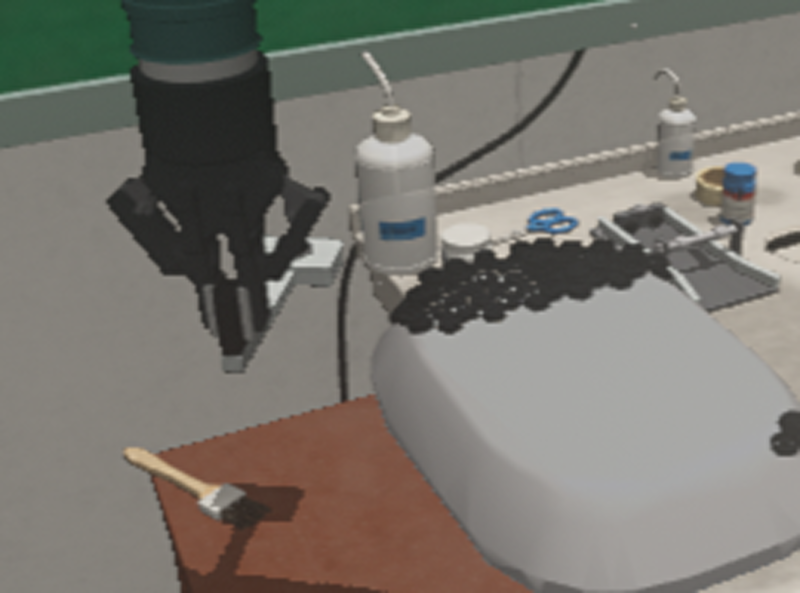

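The carrier is held level with its head forward, the handle is in the fingers at (235,330), and the brush at (225,500) hasn't moved. The bed is 93 mm high, so the path is clear.

servo_tool(series=[[[-1, -4.8, -3, 0, -1.6], [-1, -9.7, -6, 0.1, -3.2], [-1, -14.5, -9, 0.2, -4.8], [-1, -19.4, -12, 0.3, -6.5], [-1, -24.2, -15, 0.4, -8.2]]])

```text
time: 6.45
tcp_pos: [0.4989, 0.1178, 0.2955]
eef_rot: [-1.072, -2.953, 0.001]
wrist_force: [0.7, -0.7, -2.3]
opening: 0.159
grasp_force: 59.0
```

servo_tool(series=[[[-1, -1.9, -5.3, 0.6, -5.2], [-1, -3.8, -10.7, 1.2, -10.5], [-1, -5.6, -16, 1.8, -15.8], [-1, -7.5, -21.4, 2.4, -21], [-1, -9.4, -26.7, 3, -26.2]]])

```text
time: 7.08
tcp_pos: [0.3985, -0.1467, 0.2655]
eef_rot: [-0.371, -3.119, 0.001]
wrist_force: [2.1, -0.6, -2.3]
opening: 0.161
grasp_force: 59.0
```

servo_tool(series=[[[-1, 0, 0, 3, 0], [-1, 0, 0, 6, 0], [-1, 0, 0, 8, 0], [-1, 0, 0, 10, 0], [-1, 0, 0, 10, 0]]])

```text
time: 7.7
tcp_pos: [0.398, -0.1444, 0.1642]
eef_rot: [-0.376, -3.114, -0.002]
wrist_force: [0.0, -0.1, -2.7]
opening: 0.155
grasp_force: 59.2
```

```bash
python3 - <<'E'
from h import *
plan([(.4316,-.1514,.13,166.25)])
d=look('top'); i=d['image'][140:280,330:470]
f=4.2; j=cv2.resize(i,(588,588),interpolation=cv2.INTER_CUBIC)
for k in range(0,588,42): cv2.putText(j,str(330+k//42*10),(k,10),0,.35,(0,0,255)); cv2.putText(j,str(140+k//42*10),(0,k+10),0,.35,(0,0,255)); cv2.line(j,(k,0),(k,588),(0,200,255),1); cv2.line(j,(0,k),(588,k),(0,200,255),1)
cv2.imwrite('pics/t3.png',j)
E
```

```text
now [ 0.398  -0.1444  0.1642] 166.24 force [ 0.05 -0.05 -2.73]
(0.4316, -0.1514, 0.13, 166.25) ->cm [-3.43  0.12  3.42] turn -0.01 dist 0.048
```

View pics/t3.png

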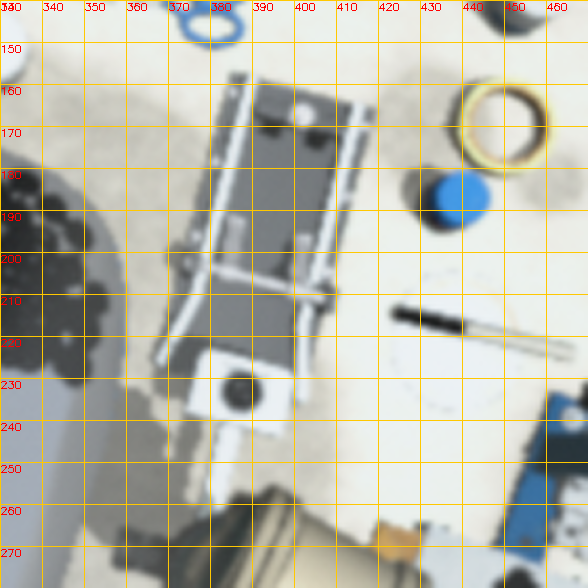

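The head is in front of the mouth and aligned by eye, with the cap centre near (387,233). I'll check the lateral offset and yaw numerically.

```bash
python3 - <<'E'
from h import *
t=ld('top'); g=lambda x,y:(330+(x+.5)/4.2-.5,140+(y+.5)/4.2-.5)
d=np.array([.9713,-.2377]);n=np.array([.2377,.9713])
for nm,p,z in(('cap',(241,391),.099),('FL',(205,349),.088),('FR',(300,372),.088),('RL',(187,409),.088),('RR',(276,436),.088)):
    q=w(t,*g(*p),z)[:2]; print(nm,q,'x',(q@d-.6562).round(4),'y',(q@n+.0445).round(4))
img=t['image'];m=((img.min(2)>190)*255).astype(np.uint8)[215:250,365:405]
q=np.argwhere(m>0); print(len(q))
tc=ctrl.state()['tcp_pos'][:2]; print('tcp',tc@d-.6562,tc@n+.0445)
for u,v in((380,226),(395,240),(378,236)): print(w(t,u,v))
E
```

```text
cap [ 0.5106 -0.169 ] x -0.1201 y 0.0017
FL [ 0.5376 -0.1466] x -0.0992 y 0.0299
FR [ 0.5243 -0.2087] x -0.0973 y -0.0336
RL [ 0.4982 -0.1356] x -0.1401 y 0.0312
RR [ 0.4823 -0.1937] x -0.1417 y -0.029
615
tcp -0.2342476514193183 -0.001395437665050868
[ 0.5286 -0.1507  0.0909]
[ 0.4916 -0.1926  0.0884]
[ 0.5012 -0.1458  0.0898]
```

servo_tool(series=[[[-1, -1.2, 0, 1, 0], [-1, -2.4, 0.1, 2, 0], [-1, -3.6, 0.1, 3.5, 0], [-1, -3.6, 0.1, 5, 0], [-1, -3.6, 0.1, 6, 0]]])

```text
time: 8.38
tcp_pos: [0.4346, -0.1525, 0.1046]
eef_rot: [-0.376, -3.117, -0.001]
wrist_force: [-1.7, -0.2, -2.2]
opening: 0.154
grasp_force: 59.3
```

servo_tool(series=[[[-1, 0, 0, 0.2, 0], [-1, 0, 0, 0.4, 0], [-1, 0, 0, 0.5, 0], [-1, 0, 0, 0.6, 0], [-1, 0, 0, 0.6, 0]]])

```text
time: 9.0
tcp_pos: [0.4353, -0.153, 0.1001]
eef_rot: [0.376, 3.119, -0.0]
wrist_force: [-0.0, -0.3, -3.6]
opening: 0.154
grasp_force: 59.3
```

```bash
cat >> h.py <<'E'
def dk():
    s=ctrl.state(); d=np.array([.9713,-.2377]);n=np.array([.2377,.9713]); p=s['tcp_pos'];f=s['wrist_force']
    print('t',s['time'],'x',(p[:2]@d-.6562).round(4),'y',(p[:2]@n+.0445).round(4),'z',p[2].round(4),'Fx',(f[:2]@d).round(2),'Fy',(f[:2]@n).round(2),'Fz',f[2].round(2),'yaw',pose()[1].round(2),'T',s['wrist_torque'].round(2))
E
python3 -c "
from h import *
dk()"
```

```text
t 9.0 x -0.197 y -0.0007 z 0.1001 Fx 0.05 Fy -0.26 Fz -3.61 yaw 166.24 T [0.05 0.17 0.01]
```

servo_tool(series=[[[-1, 0, 0, 0.1, 0], [-1, 0, 0, 0.15, 0], [-1, 0, 0, 0.2, 0], [-1, 0, 0, 0.2, 0], [-1, 0, 0, 0.2, 0]]])

```text
time: 9.62
tcp_pos: [0.4352, -0.1529, 0.0979]
eef_rot: [-0.376, -3.119, -0.0]
wrist_force: [0.3, -0.6, -2.8]
opening: 0.155
grasp_force: 59.3
```

```bash
python3 -c "
from h import *
dk()"
```

```text
t 9.625 x -0.1971 y -0.0006 z 0.0979 Fx 0.42 Fy -0.48 Fz -2.84 yaw 166.24 T [ 0.08  0.19 -0.01]
```

servo_tool(series=[[[-1, 0, 0, 0.05, 0], [-1, 0, 0, 0.1, 0], [-1, 0, 0, 0.1, 0], [-1, 0, 0, 0.1, 0], [-1, 0, 0, 0.1, 0]]])

```text
time: 10.25
tcp_pos: [0.4353, -0.153, 0.0969]
eef_rot: [0.376, 3.119, -0.0]
wrist_force: [0.3, -0.4, -2.4]
opening: 0.154
grasp_force: 59.3
```

```bash
python3 -c "
from h import *
dk()"
```

```text
t 10.25 x -0.1971 y -0.0006 z 0.0969 Fx 0.4 Fy -0.28 Fz -2.43 yaw 166.24 T [ 0.04  0.21 -0.03]
```

servo_tool(series=[[[-1, 0, 0, 0.05, 0], [-1, 0, 0, 0.1, 0], [-1, 0, 0, 0.1, 0], [-1, 0, 0, 0.1, 0], [-1, 0, 0, 0.1, 0]]])

```text
time: 10.88
tcp_pos: [0.4357, -0.1532, 0.0963]
eef_rot: [0.376, 3.118, -0.001]
wrist_force: [0.4, 0.2, 2.3]
opening: 0.151
grasp_force: 59.9
```

```bash
python3 -c "
from h import *
dk()"
```

```text
t 10.875 x -0.1966 y -0.0007 z 0.0963 Fx 0.38 Fy 0.27 Fz 2.34 yaw 166.24 T [ 0.03 -0.19  0.  ]
```

servo_tool(series=[[[-1, -0.4, 0, -0.03, 0], [-1, -1.0, 0, -0.03, 0], [-1, -1.6, 0, -0.03, 0], [-1, -2.2, 0, -0.03, 0], [-1, -2.5, 0, -0.03, 0]]])

```text
time: 11.5
tcp_pos: [0.4602, -0.1591, 0.0964]
eef_rot: [0.376, 3.119, -0.0]
wrist_force: [-1.9, -0.4, 5.6]
opening: 0.157
grasp_force: 60.4
```

```bash
python3 -c "
from h import *
dk()"
```

```text
t 11.5 x -0.1714 y -0.0007 z 0.0964 Fx -1.7 Fy -0.83 Fz 5.65 yaw 166.24 T [0.04 0.13 0.06]
```

servo_tool(series=[[[-1, 0, 0, -0.04, 0], [-1, -0.5, 0, -0.06, 0], [-1, -1.1, 0, -0.06, 0], [-1, -1.7, 0, -0.06, 0], [-1, -2.0, 0, -0.06, 0]]])

```text
time: 12.12
tcp_pos: [0.4791, -0.1637, 0.0967]
eef_rot: [-0.376, -3.118, -0.0]
wrist_force: [-1.7, 0.0, 3.5]
opening: 0.152
grasp_force: 60.1
```

```bash
python3 -c "
from h import *
dk()"
```

```text
t 12.125 x -0.1519 y -0.0006 z 0.0967 Fx -1.69 Fy -0.4 Fz 3.52 yaw 166.24 T [0.08 0.32 0.03]
```

servo_tool(series=[[[-1, -0.4, 0, -0.03, 0], [-1, -0.8, 0, -0.03, 0], [-1, -1.2, 0, -0.03, 0], [-1, -1.6, 0, -0.03, 0], [-1, -2.0, 0, -0.03, 0]]])

```text
time: 12.75
tcp_pos: [0.4984, -0.1684, 0.0969]
eef_rot: [-0.376, -3.119, -0.0]
wrist_force: [-1.3, 0.4, -1.8]
opening: 0.154
grasp_force: 59.5
```

servo_tool(series=[[[-1, -0.4, 0, 0, 0], [-1, -0.8, 0, 0, 0], [-1, -1.2, 0, 0, 0], [-1, -1.6, 0, 0, 0], [-1, -2.0, 0, 0, 0]]])

```text
time: 13.38
tcp_pos: [0.518, -0.1732, 0.097]
eef_rot: [-0.376, -3.119, -0.0]
wrist_force: [-0.1, -0.8, -1.5]
opening: 0.155
grasp_force: 59.3
```

```bash
python3 - <<'E'
from h import *
dk()
d=look('top'); i=d['image'][145:265,350:430]; cv2.imwrite('pics/t4.png',cv2.resize(i,(400,600),interpolation=cv2.INTER_CUBIC))
E
```

```text
t 13.375 x -0.1119 y -0.0006 z 0.097 Fx 0.1 Fy -0.77 Fz -1.53 yaw 166.24 T [0.   0.24 0.01]
```

View pics/t4.png

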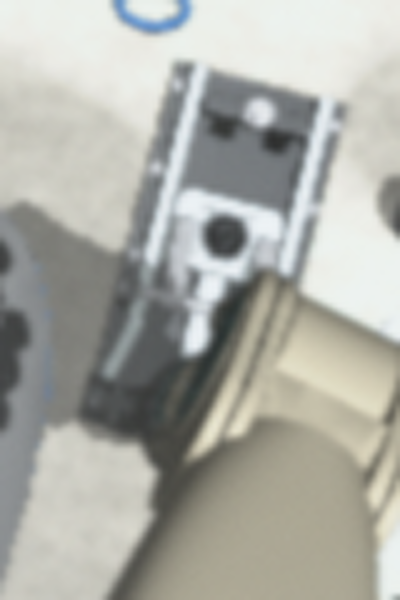

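The head, with its cap at (225,237), is between the rails under the gate, and its front is about 37 mm short of the bumpers at (220,125)/(275,143). I'll go on slowly.

servo_tool(series=[[[-1, -0.5, 0, 0, 0], [-1, -1.0, 0, 0, 0], [-1, -1.5, 0, 0, 0], [-1, -1.8, 0, 0, 0], [-1, -2.0, 0, 0, 0]]])

```text
time: 14.05
tcp_pos: [0.5374, -0.178, 0.0971]
eef_rot: [-0.376, -3.119, 0.0]
wrist_force: [-0.3, -0.1, -2.8]
opening: 0.153
grasp_force: 59.2
```

```bash
python3 -c "
from h import *
dk()"
```

```text
t 14.05 x -0.092 y -0.0006 z 0.0971 Fx -0.3 Fy -0.14 Fz -2.76 yaw 166.24 T [ 0.02  0.21 -0.03]
```

servo_tool(series=[[[-1, -0.1, 0, 0, 0], [-1, -0.2, 0, 0, 0], [-1, -0.3, 0, 0, 0], [-1, -0.4, 0, 0, 0], [-1, -0.4, 0, 0, 0]]])

```text
time: 14.68
tcp_pos: [0.5412, -0.1789, 0.0971]
eef_rot: [0.376, 3.119, -0.0]
wrist_force: [0.6, -0.4, -3.9]
opening: 0.156
grasp_force: 59.2
```

```bash
python3 -c "
from h import *
dk()"
```

```text
t 14.675 x -0.088 y -0.0006 z 0.0971 Fx 0.69 Fy -0.28 Fz -3.91 yaw 166.24 T [0.01 0.22 0.04]
```

servo_tool(series=[[[-1, -0.1, 0, 0.02, 0], [-1, -0.2, 0, 0.02, 0], [-1, -0.3, 0, 0.02, 0], [-1, -0.3, 0, 0.02, 0], [-1, -0.3, 0, 0.02, 0]]])

```text
time: 15.3
tcp_pos: [0.5441, -0.1796, 0.097]
eef_rot: [0.376, 3.119, -0.0]
wrist_force: [-0.5, -0.3, -2.3]
opening: 0.153
grasp_force: 59.3
```

```bash
python3 -c "
from h import *
dk()"
```

```text
t 15.3 x -0.085 y -0.0006 z 0.097 Fx -0.46 Fy -0.38 Fz -2.3 yaw 166.24 T [0.03 0.15 0.  ]
```

servo_tool(series=[[[-1, -0.1, 0, 0, 0], [-1, -0.2, 0, 0, 0], [-1, -0.2, 0, 0, 0], [-1, -0.2, 0, 0, 0], [-1, -0.2, 0, 0, 0]]])

```text
time: 15.92
tcp_pos: [0.546, -0.1801, 0.097]
eef_rot: [0.376, 3.119, -0.0]
wrist_force: [-0.7, -0.8, -2.1]
opening: 0.157
grasp_force: 59.3
```

```bash
python3 -c "
from h import *
dk()"
```

```text
t 15.925 x -0.0831 y -0.0006 z 0.097 Fx -0.52 Fy -0.9 Fz -2.08 yaw 166.24 T [ 0.07  0.09 -0.03]
```

servo_tool(series=[[[-1, -0.1, 0, 0, 0], [-1, -0.2, 0, 0, 0], [-1, -0.2, 0, 0, 0], [-1, -0.2, 0, 0, 0], [-1, -0.2, 0, 0, 0]]])

```text
time: 16.55
tcp_pos: [0.5479, -0.1805, 0.0969]
eef_rot: [0.376, 3.119, -0.0]
wrist_force: [0.3, -0.1, -1.4]
opening: 0.16
grasp_force: 59.3
```

```bash
python3 -c "
from h import *
dk()"
```

```text
t 16.55 x -0.0811 y -0.0006 z 0.0969 Fx 0.34 Fy -0.01 Fz -1.42 yaw 166.24 T [0.07 0.16 0.01]
```

servo_tool(series=[[[-1, -0.1, 0, 0, 0], [-1, -0.15, 0, 0, 0], [-1, -0.2, 0, 0, 0], [-1, -0.2, 0, 0, 0], [-1, -0.2, 0, 0, 0]]])

```text
time: 17.18
tcp_pos: [0.5498, -0.181, 0.0969]
eef_rot: [0.376, 3.119, 0.0]
wrist_force: [0.4, 0.1, -1.1]
opening: 0.156
grasp_force: 59.3
```

```bash
python3 -c "
from h import *
dk()"
```

```text
t 17.175 x -0.0791 y -0.0006 z 0.0969 Fx 0.38 Fy 0.16 Fz -1.14 yaw 166.24 T [ 0.    0.09 -0.05]
```

servo_tool(series=[[[-1, -0.1, 0, 0, 0], [-1, -0.15, 0, 0, 0], [-1, -0.2, 0, 0, 0], [-1, -0.2, 0, 0, 0], [-1, -0.2, 0, 0, 0]]])

```text
time: 17.8
tcp_pos: [0.5518, -0.1815, 0.0969]
eef_rot: [0.376, 3.119, -0.0]
wrist_force: [0.4, -0.6, -3.1]
opening: 0.156
grasp_force: 59.3
```

```bash
python3 -c "
from h import *
dk()"
```

```text
t 17.8 x -0.0771 y -0.0006 z 0.0969 Fx 0.55 Fy -0.47 Fz -3.07 yaw 166.24 T [-0.05  0.13  0.06]
```

servo_tool(series=[[[-1, -0.1, 0, 0, 0], [-1, -0.15, 0, 0, 0], [-1, -0.2, 0, 0, 0], [-1, -0.2, 0, 0, 0], [-1, -0.2, 0, 0, 0]]])

```text
time: 18.42
tcp_pos: [0.5531, -0.1818, 0.0968]
eef_rot: [-0.376, -3.118, -0.0]
wrist_force: [-5.3, 0.3, 0.7]
opening: 0.155
grasp_force: 59.6
```

```bash
python3 -c "
from h import *
dk()"
```

```text
t 18.425 x -0.0758 y -0.0006 z 0.0968 Fx -5.23 Fy -0.94 Fz 0.67 yaw 166.23 T [0.13 0.73 0.  ]
```

servo_tool(series=[[[-1, -0.07, 0, 0, 0], [-1, -0.07, 0, 0, 0], [-1, -0.07, 0, 0, 0], [-1, -0.07, 0, 0, 0], [-1, -0.07, 0, 0, 0]]])

```text
time: 19.05
tcp_pos: [0.5535, -0.1818, 0.0967]
eef_rot: [-0.376, -3.117, -0.0]
wrist_force: [-5.7, 1.1, 1.0]
opening: 0.154
grasp_force: 59.9
```

```bash
python3 -c "
from h import *
dk()"
```

```text
t 19.05 x -0.0754 y -0.0006 z 0.0967 Fx -5.82 Fy -0.25 Fz 0.96 yaw 166.23 T [ 0.2   0.85 -0.04]
```

servo_tool(series=[[[-1, -0.08, 0, 0, 0], [-1, -0.08, 0, 0, 0], [-1, -0.08, 0, 0, 0], [-1, -0.08, 0, 0, 0], [-1, -0.08, 0, 0, 0]]])

```text
time: 19.68
tcp_pos: [0.5538, -0.1819, 0.0967]
eef_rot: [-0.376, -3.116, -0.001]
wrist_force: [-6.5, 2.0, 3.0]
opening: 0.154
grasp_force: 60.1
```

servo_tool(series=[[[-1, 0, 0, 0, 0], [-1, 0, 0, 0, 0], [-1, 0, 0, 0, 0], [-1, 0, 0, 0, 0], [-1, 0, 0, 0, 0]]])

```text
time: 20.3
tcp_pos: [0.5538, -0.1819, 0.0967]
eef_rot: [-0.376, -3.116, -0.001]
wrist_force: [-6.1, 0.8, 2.6]
opening: 0.152
grasp_force: 60.1
```

```bash
python3 -c "
from h import *
dk()
d=look('top'); i=d['image'][145:265,350:430]; cv2.imwrite('pics/t5.png',cv2.resize(i,(400,600),interpolation=cv2.INTER_CUBIC))"
```

```text
t 20.3 x -0.0751 y -0.0005 z 0.0967 Fx -6.07 Fy -0.69 Fz 2.65 yaw 166.23 T [ 0.27  1.07 -0.04]
```

View pics/t5.png

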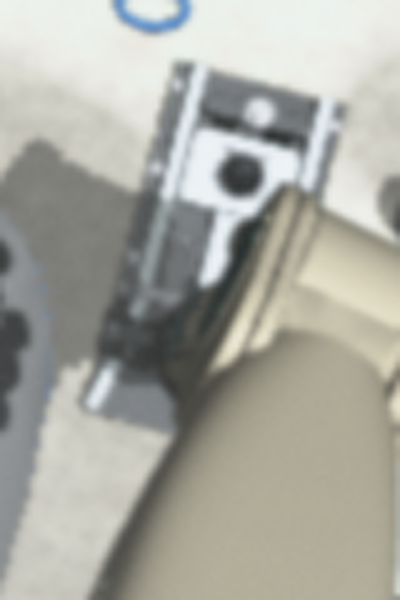

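The head is against the bumpers (front edge at about y=130), and the left prong has dropped behind the shoulder at (180,235). I'll press slightly harder, then pull back.

servo_tool(series=[[[-1, -0.1, 0, -0.02, 0], [-1, -0.1, 0, -0.02, 0], [-1, -0.1, 0, -0.02, 0], [-1, -0.1, 0, -0.02, 0], [-1, -0.1, 0, -0.02, 0]]])

```text
time: 20.98
tcp_pos: [0.5541, -0.182, 0.0967]
eef_rot: [-0.376, -3.114, -0.001]
wrist_force: [-8.2, 2.2, 3.5]
opening: 0.155
grasp_force: 60.1
```

```bash
python3 -c "
from h import *
dk()"
```

```text
t 20.975 x -0.0747 y -0.0005 z 0.0967 Fx -8.48 Fy 0.17 Fz 3.47 yaw 166.22 T [ 0.25  1.24 -0.01]
```

servo_tool(series=[[[-1, 0.3, 0, 0, 0], [-1, 0.6, 0, 0, 0], [-1, 0.9, 0, 0, 0], [-1, 1.1, 0, 0, 0], [-1, 1.2, 0, 0, 0]]])

```text
time: 21.6
tcp_pos: [0.5445, -0.1797, 0.0971]
eef_rot: [0.376, 3.119, -0.0]
wrist_force: [-0.6, -0.2, -2.4]
opening: 0.154
grasp_force: 59.3
```

```bash
python3 -c "
from h import *
dk()"
```

```text
t 21.6 x -0.0846 y -0.0006 z 0.0971 Fx -0.59 Fy -0.31 Fz -2.38 yaw 166.24 T [0.06 0.19 0.01]
```

servo_tool(series=[[[-1, 0.1, 0, 0.02, 0], [-1, 0.2, 0, 0.02, 0], [-1, 0.3, 0, 0.02, 0], [-1, 0.4, 0, 0.02, 0], [-1, 0.5, 0, 0.02, 0]]])

```text
time: 22.22
tcp_pos: [0.5396, -0.1785, 0.097]
eef_rot: [0.376, 3.119, -0.0]
wrist_force: [-0.4, -0.2, -2.7]
opening: 0.154
grasp_force: 59.3
```

```bash
python3 -c "
from h import *
dk()"
```

```text
t 22.225 x -0.0896 y -0.0006 z 0.097 Fx -0.32 Fy -0.27 Fz -2.67 yaw 166.24 T [0.1  0.14 0.01]
```

servo_tool(series=[[[-1, 0.02, 0, 0, 0], [-1, 0.04, 0, 0, 0], [-1, 0.06, 0, 0, 0], [-1, 0.08, 0, 0, 0], [-1, 0.1, 0, 0, 0]]])

```text
time: 22.85
tcp_pos: [0.5387, -0.1783, 0.0969]
eef_rot: [0.376, 3.119, -0.0]
wrist_force: [-0.1, 1.3, -2.3]
opening: 0.157
grasp_force: 59.3
```

```bash
python3 -c "
from h import *
dk()"
```

```text
t 22.85 x -0.0906 y -0.0006 z 0.0969 Fx -0.42 Fy 1.21 Fz -2.29 yaw 166.24 T [0.05 0.13 0.01]
```

servo_tool(series=[[[-1, 0.02, 0, 0, 0], [-1, 0.05, 0, 0, 0], [-1, 0.08, 0, 0, 0], [-1, 0.1, 0, 0, 0], [-1, 0.1, 0, 0, 0]]])

```text
time: 23.48
tcp_pos: [0.5376, -0.178, 0.0969]
eef_rot: [-0.376, -3.119, -0.0]
wrist_force: [-0.8, 0.9, -1.9]
opening: 0.154
grasp_force: 59.3
```

```bash
python3 -c "
from h import *
dk()"
```

```text
t 23.475 x -0.0917 y -0.0006 z 0.0969 Fx -0.95 Fy 0.69 Fz -1.94 yaw 166.24 T [ 0.07  0.1  -0.03]
```

servo_tool(series=[[[-1, 0.02, 0, 0, 0], [-1, 0.05, 0, 0, 0], [-1, 0.07, 0, 0, 0], [-1, 0.07, 0, 0, 0], [-1, 0.07, 0, 0, 0]]])

```text
time: 24.1
tcp_pos: [0.537, -0.1779, 0.0969]
eef_rot: [-0.376, -3.119, -0.0]
wrist_force: [0.1, 0.2, -2.0]
opening: 0.154
grasp_force: 59.3
```

```bash
python3 -c "
from h import *
dk()"
```

```text
t 24.1 x -0.0924 y -0.0006 z 0.0969 Fx 0.07 Fy 0.18 Fz -2.03 yaw 166.24 T [0.07 0.15 0.02]
```

servo_tool(series=[[[-1, 0.02, 0, 0, 0], [-1, 0.05, 0, 0, 0], [-1, 0.08, 0, 0, 0], [-1, 0.1, 0, 0, 0], [-1, 0.1, 0, 0, 0]]])

```text
time: 24.72
tcp_pos: [0.536, -0.1776, 0.0969]
eef_rot: [-0.376, -3.119, -0.0]
wrist_force: [0.1, -0.1, -2.2]
opening: 0.152
grasp_force: 59.3
```

```bash
python3 -c "
from h import *
dk()"
```

```text
t 24.725 x -0.0934 y -0.0006 z 0.0969 Fx 0.12 Fy -0.06 Fz -2.25 yaw 166.24 T [ 0.03  0.07 -0.  ]
```

servo_tool(series=[[[-1, 0.02, 0, 0, 0], [-1, 0.05, 0, 0, 0], [-1, 0.08, 0, 0, 0], [-1, 0.1, 0, 0, 0], [-1, 0.1, 0, 0, 0]]])

```text
time: 25.35
tcp_pos: [0.5357, -0.1776, 0.0972]
eef_rot: [0.376, 3.117, -0.0]
wrist_force: [3.9, -1.1, -3.3]
opening: 0.157
grasp_force: 59.2
```

```bash
python3 -c "
from h import *
dk()"
```

```text
t 25.35 x -0.0936 y -0.0007 z 0.0972 Fx 4.05 Fy -0.1 Fz -3.26 yaw 166.24 T [-0.07 -0.46  0.02]
```

servo_tool(series=[[[-1, 0.03, 0, 0, 0], [-1, 0.05, 0, 0, 0], [-1, 0.06, 0, 0, 0], [-1, 0.06, 0, 0, 0], [-1, 0.06, 0, 0, 0]]])

```text
time: 25.98
tcp_pos: [0.5356, -0.1776, 0.0973]
eef_rot: [0.376, 3.116, -0.001]
wrist_force: [4.7, -0.9, -3.6]
opening: 0.154
grasp_force: 59.2
```

```bash
python3 -c "
from h import *
dk()"
```

```text
t 25.975 x -0.0938 y -0.0007 z 0.0973 Fx 4.78 Fy 0.26 Fz -3.64 yaw 166.24 T [-0.14 -0.85 -0.03]
```

servo_tool(series=[[[-1, 0.05, 0, 0, 0], [-1, 0.1, 0, 0, 0], [-1, 0.1, 0, 0, 0], [-1, 0.1, 0, 0, 0], [-1, 0.1, 0, 0, 0]]])

```text
time: 26.6
tcp_pos: [0.5354, -0.1777, 0.0977]
eef_rot: [0.376, 3.115, -0.001]
wrist_force: [5.6, -1.7, -2.6]
opening: 0.153
grasp_force: 59.1
```

```bash
python3 -c "
from h import *
dk()"
```

```text
t 26.6 x -0.0939 y -0.0008 z 0.0977 Fx 5.87 Fy -0.28 Fz -2.61 yaw 166.25 T [-0.14 -1.08  0.01]
```

servo_tool(series=[[[-1, 0.05, 0, 0.02, 0], [-1, 0.1, 0, 0.04, 0], [-1, 0.12, 0, 0.04, 0], [-1, 0.12, 0, 0.04, 0], [-1, 0.12, 0, 0.04, 0]]])

```text
time: 27.22
tcp_pos: [0.5352, -0.1777, 0.0976]
eef_rot: [0.375, 3.113, -0.001]
wrist_force: [8.4, -0.8, -4.8]
opening: 0.155
grasp_force: 59.1
```

```bash
python3 -c "
from h import *
dk()"
```

```text
t 27.225 x -0.0941 y -0.0009 z 0.0976 Fx 8.4 Fy 1.23 Fz -4.83 yaw 166.25 T [-0.22 -1.44 -0.07]
```

servo_tool(series=[[[-1, 0, 0, 0, 0], [-1, -0.15, 0, 0, 0], [-1, -0.3, 0, 0, 0], [-1, -0.3, 0, 0, 0], [-1, -0.3, 0, 0, 0]]])

```text
time: 27.85
tcp_pos: [0.5356, -0.1776, 0.0967]
eef_rot: [0.376, 3.118, -0.001]
wrist_force: [3.8, -1.5, -1.6]
opening: 0.156
grasp_force: 59.3
```

```bash
python3 -c "
from h import *
dk()"
```

```text
t 27.85 x -0.0937 y -0.0007 z 0.0967 Fx 4.04 Fy -0.59 Fz -1.58 yaw 166.24 T [-0.31 -0.88 -0.04]
```

servo_tool(series=[[[-1, -0.05, 0, 0, 0], [-1, -0.1, 0, 0.02, 0], [-1, -0.1, 0, 0.03, 0], [-1, -0.1, 0, 0.03, 0], [-1, -0.1, 0, 0.03, 0]]])

```text
time: 28.48
tcp_pos: [0.5358, -0.1777, 0.0967]
eef_rot: [-0.376, -3.118, 0.0]
wrist_force: [-0.4, 0.9, 5.0]
opening: 0.154
grasp_force: 60.4
```

```bash
python3 -c "
from h import *
dk()"
```

```text
t 28.475 x -0.0935 y -0.0007 z 0.0967 Fx -0.56 Fy 0.79 Fz 4.97 yaw 166.23 T [-0.09 -0.13 -0.01]
```

servo_tool(series=[[[-1, 0, 0, -0.04, 0], [-1, 0, 0, -0.04, 0], [-0.5, 0, 0, -0.04, 0], [-0.2, 0, 0, -0.04, 0], [0, 0, 0, -0.04, 0]]], squeeze=20)

```text
time: 29.1
tcp_pos: [0.5356, -0.1773, 0.096]
eef_rot: [-0.376, -3.117, -0.001]
wrist_force: [-0.5, -0.1, -0.1]
opening: 0.497
grasp_force: 0.0
```

servo_tool(series=[[[0, 0, 0, 0, 0], [0, 0, 0, -1, 0], [0, 0, 0, -3, 0], [0, 0, 0, -6, 0], [0, 0, 0, -9, 0]]])

```text
time: 29.72
tcp_pos: [0.5362, -0.1777, 0.1881]
eef_rot: [0.376, 3.119, -0.0]
wrist_force: [0.0, -0.0, -0.2]
opening: 0.502
grasp_force: 0.0
```

servo_tool(series=[[[0, 2, 0, -2, 0], [0, 5, 0, -5, 0], [0, 8, 0, -8, 0], [0, 8, 0, -10, 0], [0, 8, 0, -10, 0]]])

```text
time: 30.35
tcp_pos: [0.4595, -0.1592, 0.2892]
eef_rot: [0.376, 3.114, -0.003]
wrist_force: [0.3, -1.1, -0.1]
opening: 0.502
grasp_force: 0.0
```

```bash
python3 -c "
from h import *
dk()
d=look('top'); i=d['image'][145:265,350:430]; cv2.imwrite('pics/t6.png',cv2.resize(i,(400,600),interpolation=cv2.INTER_CUBIC))
print(ctrl.state()['opening'])"
```

```text
t 30.35 x -0.1721 y -0.0009 z 0.2892 Fx 0.57 Fy -1.0 Fz -0.07 yaw 166.23 T [ 0.04 -0.    0.03]
0.5054351464210868
```

View pics/t6.png

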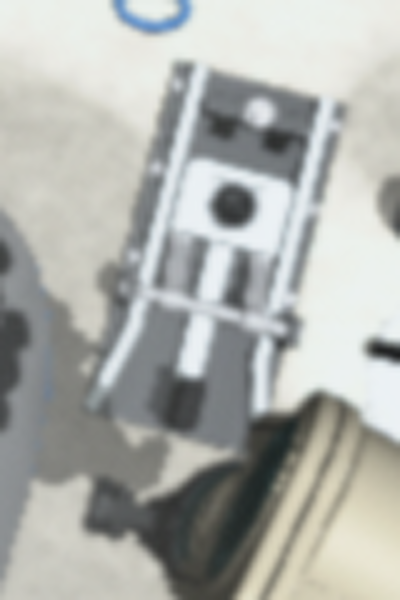

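The head, with its cap at (233,205), lies centred with its shoulders against both dropped prongs at (180,235)/(258,255). The gripper is clear, so I'm handing in.

```bash
python3 -c "
from h import *
print(ctrl.job_done())"
```

```text
the job is handed in; nothing more can be done
None
```

The carrier is docked, with its head up against the dropped gate. It pressed the bumpers at up to about 8.5 N, was pulled back against the gate at up to about 8.4 N (wrist-force readings), then was released; I handed the job in at about 30 s, and no verdict came back.

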